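Set, lock and clip a bench gas regulator

TASK

Set the gas regulator on the sloping console and secure it: turn its black knob clockwise until the lug on its skirt stands over the notch in the ring, and push the knob fully down so that the lug is locked in the notch. Then take the loose spring clip and push it sideways onto the bared neck of the stem, between the knob and the stem's head, until it snaps fully home, and let go. Leave the casting ring, the bottle and the crucible where they stand.

Things in the scene. Friction and masses are not known exactly. Their poses are not given: they have to be found in the camera images.
- console: Grey gas console fixed on the bench, 240 mm wide (its y), 150 mm deep, 40 mm high in front, 127 mm behind; its face slopes 30 degrees and looks to its own -x. Origin: centre of its underside. A round panel gauge (74 mm wide, 11 mm high) sits on the face, 115 mm to the +y side of the regulator; its needle follows the knob.
- regulator: Gas regulator on the console's face. Origin: on the face, on the knob's axis. z: along the stem, out of the face, 30 degrees from vertical; x: up the slope; y: level. Along z: brass bonnet 100 mm wide to 24 mm; aluminium ring 33 to 43 mm from the axis, 24 to 34 mm high, one 14 mm wide notch at -y; black knob; fixed steel stem 16 mm thick with a round head 24 mm wide at 76 to 82 mm.
- set_knob (a joint): Turning of the knob about the stem, rad: 0 = lug exactly over the notch; negative = the lug lies anticlockwise of it (seen from above the knob), so clockwise turning raises it. Range -1.5 to 0.4; friction 0.06 N m, it stays where left. The rounded lug (10 mm) finds its own way into the 14 mm notch if within 0.05 rad.
- knob_lock (a joint): How far the knob is pushed down the stem, m: 0 = up (free to turn, its top touches the stem's head and hides the neck), 0.010 = fully down. Takes 4 to 5 N, stays where left, and goes down only with the lug over the notch; elsewhere the lug meets the ring after 2 mm.
- knob_top (a point): Centre of the knob's top face. The knob is a ribbed cylinder 56 mm wide and 40 mm high, axis along regulator z; its top is at 76 mm when up, 66 mm when down. Grip its upper 25 mm. The stem's head stands 6 mm above this top when up, 16 mm when down.
- lug_tip (a point): On the lug, 38 mm from the knob's axis, at the level of the knob's underside. The lug is a round bar 10 mm thick on the knob's skirt that reaches 43 mm from the axis and takes up the lowest 10 mm of the knob's height.
- ring_notch (a point): Middle of the notch, level with the ring's top, 38 mm from the axis.
- stem_groove (a point): On the stem's axis, 69 mm along regulator z, axes as the regulator's: where the centre of the clip's bore (mid wire) lies when home. With the knob down the neck is bare for 10 mm, from 66 to 76 mm, between the knob's top and the head.
- clip: Loose spring clip lying flat: a U of 6 mm steel wire with sprung arms (bore 17 mm, mouth pinched to 11, flared to 28 at the tips 23 mm ahead) on a black grip. Origin: under the bore's centre; x out of the mouth, z up. The grip is a rib 34 mm long (x -75 to -41), 14 thick in y, top 36 above the underside, with a foot 24 wide, 6 high. 80 g. Some 8 N snap it on; it springs home over the last 6 mm.
- clip_bore (a point): Centre of the clip's bore at mid wire, 3 mm above the clip's underside.
- casting_ring: Bystander: steel casting ring, 64 mm wide, 55 mm high, standing. Origin: centre of its underside.
- squeeze_bottle: Bystander: white plastic bottle, 60 mm wide, 160 mm high. Origin: centre of its underside.
- crucible: Bystander: white ceramic crucible bowl, 68 mm wide, 50 mm high. Origin: centre of its underside.
There are look-alikes about, which are no part of the job. Of the things that look like the clip, the smallest one is meant.

How it is judged:
By the outcome, as a careful person would: the job done as asked, in the order asked, and still so for the second after the job is handed in, with the robot touching nothing.
It also fails if it takes over 58 s, if anything falls off the work surface, if the arm or the gripper's body presses on something with over 40 N, if the wrist force passes 120 N, or if a joint passes its speed limit or range.

ROBOT

A 6-joint arm with a two-finger parallel gripper is mounted at the origin on the work surface. World frame = base frame: x ahead of the robot, y to its left, z up, the work surface at z = 0. Lengths are in mm, angles in rad, forces in N, time in s.
With the tool pointing down it reaches from about 275 to 750 mm from the base axis. Payload 10.2 kg.
Tool frame: the origin (TCP) lies between the finger pads; the fingertips stand 19 mm ahead of it and the grasp point (between the pads) is the TCP; z points along the fingers, y is the line along which they close (so a half turn about z gives the same grasp; the last joint's range is limited). The gripper opens to 88 mm and grips with 3 to 60 N. Pads are 18 mm wide; open, the fingers measure 123 mm over their backs; the gripper's body (75 mm by 187 mm) begins 45 mm behind the grasp point.
Start: joints at [0.957, 0.313, 1.498, -0, 1.331, -0.223], TCP at [200, 485.419, 257.72] pointing down, gripper open.
Joint ranges: [-2.94, 2.94], [-0.97, 2.17], [0.19, 2.56], [-1.23, 4.37], [0.02, 3.11], [-2.88, 2.88]. Speed limits (rad/s): [2.39, 2.39, 3.01, 3.14, 3.14, 3.14].

INTERFACE

Orientations are given as a 3x3 rotation matrix whose columns are the frame's x, y, z axes.
In Python, from workcell import env, cams, nets gives the robot as it stands. The module is installed in compiled form; this text tells all that it offers.
- The arm moves only by the shell command python3 -m jog 'ROWS' [OPENING] [FORCE]. ROWS is JSON, a list of rows, each a list of 4 numbers: the shift along the world's x, y, z in m, then the turn about the world's z in rad. A call has 1 to 8 rows; each row is the pose to reach, as a shift and turn from the pose commanded when the call began; what a row does not reach only later rows make up. A row lasts 1/10 s, in which the tool goes at most 50 mm and 8.59 degrees, less where a joint would pass 70% of its speed; a pose out of reach is approached as far as the arm can. A call with a gripper value outside its range is refused whole. OPENING is the finger opening in m, from 0 to 0.0881, set as the call begins (- or left out, the last holds). The fingers move at their own pace and stop on an object; FORCE is the grip in N (left out, the last holds). Time passes only in rows, so rows that repeat a pose let the fingers close. It gives the time, the measured TCP pose, the force, the opening and the grip force at its end, in the units of the state.
- env.get_state(): the state, without advancing time (a new reading comes with each control period).
- cams.snapshot(name): name is "scene" or "top"; returns the picture (480x640x3 uint8, red, green, blue); there is no depth.
- cams.camera_params(name): a dict with "intrinsics" (3x3 intrinsics, pixels), "view" (4x4, takes a point from world to camera coordinates). Camera axes: x right, y up, looking along -z (the intrinsics and any distortion apply to the point x, -y, -z); pixel columns grow to the right and rows downward; lengths in mm; the calibration is good to about 2 mm. A picture is of the moment at which its call begins. camera_params takes no time and is no camera call.
- env.finish_job(): hands the job in; it is judged then, once.
Trained networks look in the newest picture that a camera, given by its name, has taken for a name from the list of things; names that differ only in an ending like _2 or _b are one class to them, and where a whole thing is asked for, a point or a joint stands for the part that bears it (a point fixed in the world has none). Each returns a list of dicts, best first, with "conf" (0 to 1); they miss things now and then, are a little off and sometimes report something else, mostly with a low value. They report only what shows in the picture. A call takes as long as a camera call. They do not tell look-alikes from the thing itself.
- nets.recognise(camera, thing): "extent" ([centre column, centre row, width, height] as shares, 0 to 1, of the picture: columns of its width, rows of its height, round what is visible of it).
- nets.tip_of(camera, thing): "centre" ([column, row] as shares, 0 to 1, of the picture: columns of its width, rows of its height: a listed point, or the origin of a listed thing).
The state is a dict: "time": time; "joints": joint angles; "joint_velocities": joint speeds; "effort": joint torques, N m; "tool_pos": TCP position; "tcp_rot": TCP orientation; "ft_force": force on the tool from outside, world axes, zero at the start; "wrist_torque": the same for the moment, N m; "gripper_width": opening from 0.0 (shut) to 1.0 (fully open); "finger_force": force on a finger pad.
Only numpy, scipy, OpenCV 4.12 (cv2) and the standard library are available. Lean on these libraries where they do the work, as an engineer would, in place of code of your own. Each camera call takes 0.05 s, during which the arm holds its last target. There are 200 camera calls.

## Working session

There is one attempt and no reset: what is moved stays moved. The work goes in short steps, Python scripts to look and compute and a shell command to move; the robot and the scene stay as the last step left them, time stands still between calls to the robot, and variables do not carry over. Pictures are saved under pics/ and viewed, at most 13 in all, crops included, and the job is handed in when it is done.

```bash
mkdir -p pics; cat > h.py <<'E'
import numpy as np, cv2
from workcell import env, cams, nets
def snap(c,f=None):
    im=cams.snapshot(c)
    if f: cv2.imwrite('pics/'+f,cv2.cvtColor(im,cv2.COLOR_RGB2BGR))
    return im
def ray(c,px):
    p=cams.camera_params(c);K=np.array(p['intrinsics']);V=np.array(p['view'])
    d=np.linalg.inv(K)@[px[0],px[1],1]; d=d*[1,-1,-1]
    R=V[:3,:3]; return -R.T@V[:3,3], R.T@d
def proj(c,P):
    p=cams.camera_params(c);K=np.array(p['intrinsics']);V=np.array(p['view'])
    q=V[:3,:3]@np.asarray(P,float)+V[:3,3]; q=K@(q*[1,-1,-1]); return q[:2]/q[2]
def onz(c,px,z):
    o,d=ray(c,px); return o+d*(z-o[2])/d[2]
def tri(a,b):
    (o1,d1),(o2,d2)=ray('scene',a),ray('top',b)
    A=np.c_[d1,-d2]; s=np.linalg.lstsq(A,o2-o1,rcond=None)[0]
    p,q=o1+s[0]*d1,o2+s[1]*d2; return (p+q)/2,np.linalg.norm(p-q)
def tip(c,t,n=3): return [(round(r['conf'],2),np.round(np.array(r['centre'])*[640,480],1)) for r in nets.tip_of(c,t)[:n]]
E
python3 - <<'E'
from h import *
for c in('scene','top'):
    im=snap(c,c+'0.png')
    p=cams.camera_params(c); print(c,{k:(np.round(v,3).tolist() if not isinstance(v,str) else v) for k,v in p.items()})
    for t in('console','regulator','knob_top','lug_tip','ring_notch','stem_groove','clip','clip_bore'): print(t,tip(c,t))
print(env.get_state())
E
```

```text
scene {'intrinsics': [[513.773, 0.0, 319.535], [0.0, 513.773, 244.279], [0.0, 0.0, 1.0]], 'view': [[-0.499, 0.867, 0.005, 247.493], [-0.509, -0.298, 0.808, 199.92], [0.701, 0.401, 0.59, -1639.691], [0.0, 0.0, 0.0, 1.0]]}
console [(0.94, array([378.7, 307.3])), (0.54, array([239.6, 264. ]))]
regulator [(0.93, array([377.6, 297. ])), (0.43, array([367.7, 291.9]))]
knob_top [(0.67, array([359.4, 264. ]))]
lug_tip [(0.83, array([381. , 286.2])), (0.32, array([367.5, 288.8]))]
ring_notch [(0.79, array([365.9, 291.2])), (0.61, array([379.4, 308.8])), (0.58, array([237.4, 264.2]))]
stem_groove []
clip [(0.76, array([237.5, 262.8])), (0.68, array([286.2, 293.3])), (0.65, array([239.9, 235. ]))]
clip_bore [(0.91, array([239.5, 237.7])), (0.84, array([280.2, 289.3])), (0.7, array([234.5, 262.7]))]
top {'intrinsics': [[607.249, 0.0, 329.43], [0.0, 607.249, 230.261], [0.0, 0.0, 1.0]], 'view': [[0.026, -1.0, 0.007, -10.666], [0.995, 0.026, 0.098, -558.002], [-0.098, 0.005, 0.995, -1403.578], [0.0, 0.0, 0.0, 1.0]]}
console [(0.92, array([250.6, 226.3]))]
regulator [(0.81, array([241.7, 206.6]))]
k
[... 487 characters left out ...]
+00, -2.23417886e-01]), 'joint_velocities': array([-0.0002588 , -0.00153503,  0.00068012, -0.00094058,  0.00066745,
        0.00021515]), 'effort': array([-9.41755457e-05, -4.02104044e+01, -2.52417898e+01,  6.94301538e-02,
        3.18389002e-02, -3.22264464e-05]), 'tool_pos': array([199.99215139, 485.4246252 , 257.71666857]), 'tcp_rot': array([[-9.24620306e-01,  3.80890128e-01,  6.46032899e-06],
       [ 3.80890128e-01,  9.24620306e-01,  9.78646305e-06],
       [-2.24578421e-06,  1.15094380e-05, -1.00000000e+00]]), 'ft_force': array([0.37574988, 0.05516851, 0.761325  ]), 'wrist_torque': array([ 0.03528713, -0.02517645,  0.0076254 ]), 'finger_force': 0.0, 'gripper_width': 1.0000338279701295}
```

View pics/scene0.png

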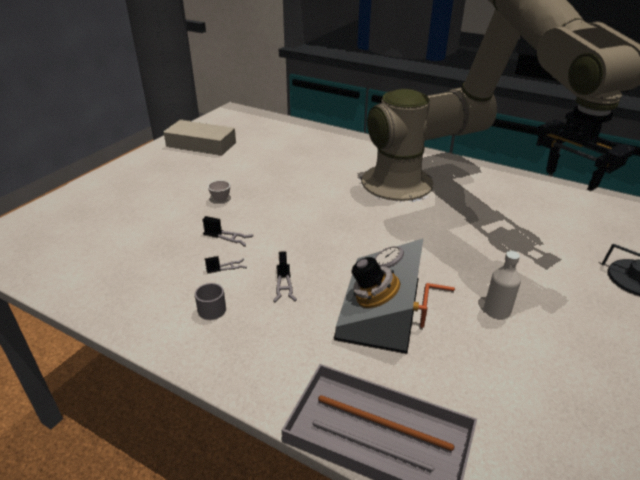

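View pics/top0.png

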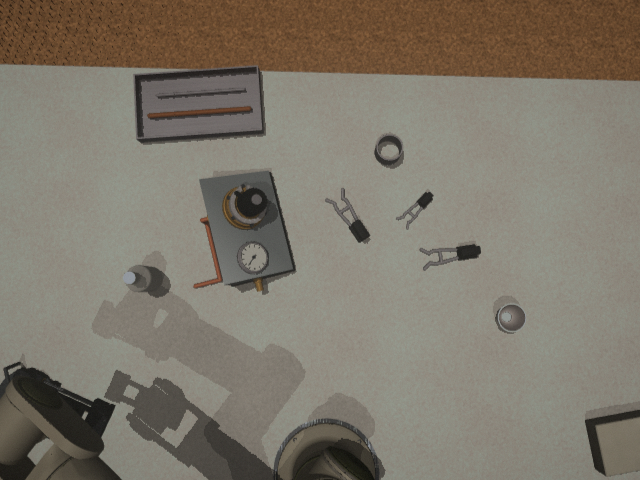

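The smallest clip is at top (415,210) and scene (225,265). The console slopes down to the right in the top view, with the knob at (250,203) and the gauge at (252,257). I'll look closer.

```bash
python3 - <<'E'
from h import *
t=cv2.imread('pics/top0.png'); s=cv2.imread('pics/scene0.png')
a=cv2.resize(t[165:295,190:300],None,fx=4.5,fy=4.5,interpolation=cv2.INTER_CUBIC)
b=cv2.resize(t[180:235,390:440],None,fx=6,fy=6,interpolation=cv2.INTER_CUBIC)
o=np.zeros((590,800,3),np.uint8); o[:a.shape[0],:a.shape[1]]=a; o[:b.shape[0],500:500+b.shape[1]]=b[:,:300]
cv2.imwrite('pics/c1.png',o)
c=cv2.resize(s[235:355,330:430],None,fx=4.8,fy=4.8,interpolation=cv2.INTER_CUBIC)
d=cv2.resize(s[250:280,200:250],None,fx=6,fy=6,interpolation=cv2.INTER_CUBIC)
o=np.zeros((590,800,3),np.uint8); o[:c.shape[0],:c.shape[1]]=c; o[:d.shape[0],490:490+d.shape[1]]=d
cv2.imwrite('pics/c2.png',o)
for n,p,q in(('console',(378.7,307.3),(250.6,226.3)),('reg',(377.6,297),(241.7,206.6)),('ktop',(359.4,264),(255.7,199.2)),('lug',(381,286.2),(233.2,194.4)),('notch',(365.9,291.2),(240.8,187.9)),('notchb',(379.4,308.8),(240.8,187.9)),('clipbore',(234.5,262.7),(406.8,219.2))):
    P,e=tri(p,q); print(n,P.round(1),round(e,1))
E
```

```text
console [564.7 193.4   2.9] 1.5
reg [603.6 205.4  69.8] 2.3
ktop [610.9 163.3 147.4] 5.5
lug [623.5 218.1 120.4] 2.2
notch [641.9 198.8 112.3] 11.6
notchb [642.6 217.1  73.2] 16.0
clipbore [ 594.8 -185.5    1. ] 8.9
```

View pics/c1.png

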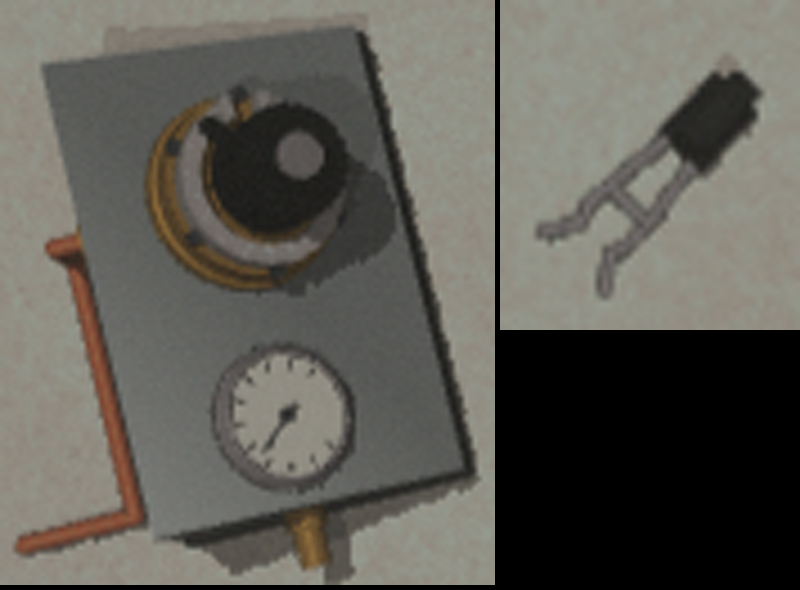

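View pics/c2.png

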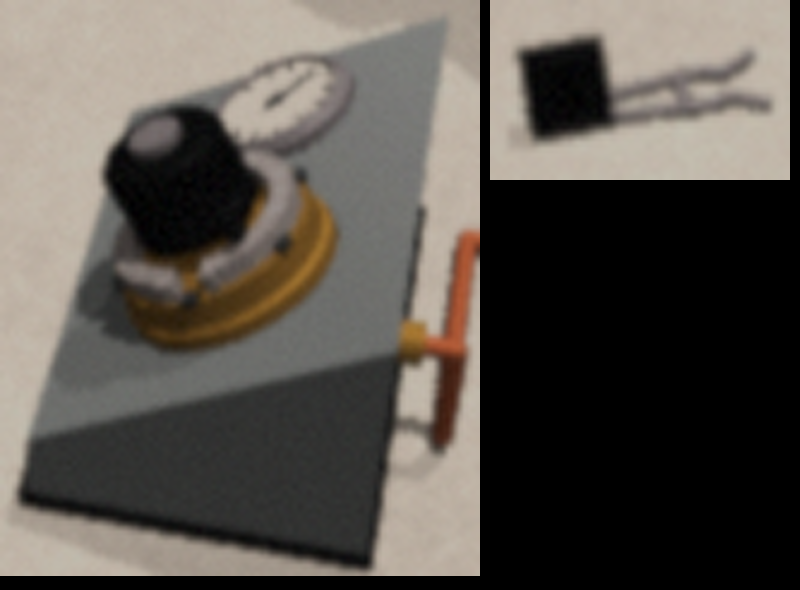

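```bash
cat > fit.py <<'E'
from h import *
from scipy.optimize import least_squares
c30,s30=np.cos(np.pi/6),.5
def frames(p):
    x,y,w,u,v=p[:5]
    C=np.array([[np.cos(w),-np.sin(w),0],[np.sin(w),np.cos(w),0],[0,0,1]]); o=np.array([x,y,0.])
    R=C@np.array([[c30,0,-s30],[0,1,0],[s30,0,c30]])
    O=o+C@np.array([u*c30,v,83.5+u*s30])
    return o,C,O,R
def gp(c,p,k,P,a=None):
    o,C,O,R=frames(p)
    if k=='c': return o+C@np.array(P,float)
    return O+R@np.array(P,float)
# needle/lug handled separately
obs=[('top','c',(75,-120,127),(200,179)),('top','c',(75,120,127),(225.6,284.3)),('top','c',(-75,-120,40),(270,171.2)),('top','c',(-75,120,40),(294.9,269.9)),
('scene','c',(75,-120,127),(412.7,307.9)),('scene','c',(-75,-120,40),(337.3,326)),('scene','c',(75,-120,0),(407.5,352.7)),('scene','c',(-75,-120,0),(334.6,338.5)),('scene','c',(75,120,127),(423.1,238.8)),
('top','r',(0,115,11),(254.2,256.6)),('scene','r',(0,115,11),(389,255.8)),
('top','r',(0,0,82),(256.7,199.4)),('scene','r',(0,0,82),(362.7,263.1)),
('top','r',(0,-38,33),(242.2,188.3)),('scene','r',(0,-38,33),(369,292.3))]
def res(p):
    r=[]
    for c,k,P,px in obs:
        w=1. if (k=='c' or P[1]!=-38) else .5
        r.append(w*(proj(c,gp(c,p,k,P))+p[{'top':5,'scene':7}[c]:][:2]-px))
    return np.r_[np.ravel(r),p[5:9]*.7]
if __name__=='__main__':
    s=least_squares(res,[565,193,1.35+np.pi/9*0,0,-50,0,0,0,0],loss='soft_l1')
    print(s.x.round(3),s.cost); print(res(s.x).round(1)[:30].reshape(-1,2).tolist())
    np.save('p.npy',s.x); p=s.x;o,C,O,R=frames(p)
    print('O',O.round(1));print(R.round(3)); print('knobtop',(O+R@[0,0,76]).round(1))
    for a in (0,-.2,-.4,-.6,-.8,-1.):
        P=[38*np.sin(-a),-38*np.cos(a),41]
        print(a,(proj('top',gp(0,p,'r',P))+p[5:7]).round(1),(proj('scene',gp(0,p,'r',P))+p[7:9]).round(1))
    for n,px,z in(('grip',(425.3,199.2),20),('bridge',(411.7,214.2),3),('tips',(402.5,224.2),3)): print(n,onz('top',np.array(px)-p[5:7],z).round(1))
    # scene crop d: grip (567,88) ->
    for n,px,z in(('grip',(200+(567-490)/6,250+88/6),18),('bridge',(200+(683-490)/6,250+90/6),3),('tips',(200+(760-490)/6,250+80/6),3)): print('s',n,onz('scene',np.array(px)-p[7:9],z).round(1))
E
python3 fit.py
```

```text
[ 5.58652e+02  1.90460e+02  1.84300e+00  5.49000e+00 -4.23800e+01
  1.24600e+00  2.49000e-01  9.19000e-01  1.87000e+00] 9.112190459463397
[[0.2, 0.4], [-0.6, 1.0], [-0.0, -0.4], [-0.6, -0.2], [-0.0, -0.2], [-1.7, -0.0], [-1.6, 0.2], [0.6, 1.0], [0.8, -0.8], [1.4, -0.2], [-2.1, 0.1], [-0.8, -0.4], [1.1, -0.9], [0.6, -0.1], [1.1, -0.3]]
O [598.2 206.4  86.2]
[[-0.233 -0.963  0.134]
 [ 0.834 -0.269 -0.482]
 [ 0.5    0.     0.866]]
knobtop [608.4 169.8 152.1]
0 [244.7 187.1] [369.5 288.8]
-0.2 [241.7 187.9] [372.8 287.7]
-0.4 [238.9 189.2] [376.2 286.1]
-0.6 [236.5 191.2] [379.5 284.2]
-0.8 [234.6 193.7] [382.4 282. ]
-1.0 [233.2 196.6] [385.  279.6]
grip [ 639.7 -219.7   20. ]
bridge [ 605.  -190.1    3. ]
tips [ 580.2 -168.3    3. ]
s grip [ 641.4 -223.    18. ]
s bridge [ 604. -194.    3.]
s tips [ 582.2 -170.3    3. ]
```

The smallest clip's grip is at about (640,-221) and the console yaw is 1.84. The knob's lug is at about -0.72 rad. I'll move above the knob first.

```bash
python3 -m jog '[[0.4076,-0.3127,0,-0.708],[0.4076,-0.3127,0,-0.708],[0.4076,-0.3127,0,-0.708],[0.4076,-0.3127,0,-0.708],[0.4076,-0.3127,0,-0.708],[0.4076,-0.3127,0,-0.708],[0.4076,-0.3127,0,-0.708],[0.4076,-0.3127,0,-0.708]]' 0.088 8
```

```text
time: 1.7
tool_pos: [518.8, 240.4, 257.8]
tcp_rot: [[-0.454, 0.891, 0.0], [0.891, 0.454, 0.0], [0.0, 0.0, -1.0]]
ft_force: [0.7, 0.6, -0.4]
gripper_width: 1.003
finger_force: 0.0
```

```bash
python3 -m jog '[[0.045,-0.034,0,0],[0.088,-0.067,0,0],[0.088,-0.067,0,0],[0.088,-0.067,0,0]]'
```

```text
time: 2.1
tool_pos: [606.1, 173.8, 256.9]
tcp_rot: [[-0.453, 0.892, -0.001], [0.892, 0.453, -0.0], [0.0, -0.001, -1.0]]
ft_force: [0.4, 1.3, -0.0]
gripper_width: 0.999
finger_force: 0.0
```

```bash
python3 -m jog '[[0.001,-0.001,-0.045,0],[0.001,-0.001,-0.085,0],[0.001,-0.001,-0.105,0],[0.001,-0.001,-0.109,0],[0.001,-0.001,-0.109,0]]' && python3 -m jog '[[0,0,0,0],[0,0,0,0],[0,0,0,0],[0,0,0,0],[0,0,0,0],[0,0,0,0]]' 0.03 8 && python3 - <<'E'
from h import *
print(env.get_state())
snap('scene','s2.png'); print(tip('scene','lug_tip'),tip('scene','knob_top'))
s=cv2.imread('pics/s2.png');cv2.imwrite('pics/c3.png',cv2.resize(s[205:335,310:450],None,fx=4.4,fy=4.4,interpolation=cv2.INTER_CUBIC))
E
```

```text
time: 2.6
tool_pos: [605.8, 175.0, 149.5]
tcp_rot: [[-0.456, 0.89, 0.0], [0.89, 0.456, 0.0], [0.0, 0.0, -1.0]]
ft_force: [-0.1, 0.2, 1.0]
gripper_width: 0.998
finger_force: 0.0
time: 3.2
tool_pos: [607.6, 174.4, 149.6]
tcp_rot: [[-0.455, 0.891, 0.004], [0.891, 0.455, 0.001], [-0.001, 0.005, -1.0]]
ft_force: [5.3, 3.5, -0.2]
gripper_width: 0.65
finger_force: 7.8
{'time': 3.2, 'joints': array([ 9.41319756e-02,  6.38093415e-01,  1.28949016e+00,  9.87905895e-04,
        1.20941838e+00, -3.78031389e-01]), 'joint_velocities': array([ 1.09791818e-03, -1.06299100e-03, -5.03774510e-05, -1.65593737e-03,
        1.95187488e-03, -6.09949884e-04]), 'effort': array([-9.04117674e-01, -5.27231669e+01, -2.13617009e+01, -5.27740382e-01,
        1.58587519e+00, -6.77770207e-03]), 'tool_pos': array([607.63171616, 174.3967229 , 149.59042046]), 'tcp_rot': array([[-4.54502933e-01,  8.90733956e-01,  4.48365434e-03],
       [ 8.90744851e-01,  4.54501688e-01,  1.35151298e-03],
       [-8.33989960e-04,  4.60805863e-03, -9.99989035e-01]]), 'ft_force': array([ 5.34631631,  3.45892131, -0.21358912]), 'wrist_torque': array([ 0.49630681, -0.92137855, -0.00700727]), 'finger_force': 7.814509165473282, 'gripper_width': 0.65009206870654}
[(0.73, array([379.8, 283.6])), (0.34, array([236.8, 262.7]))] [(0.49, array([362.9, 262.9])), (0.33, array([218.5, 198.1]))]
```

View pics/c3.png

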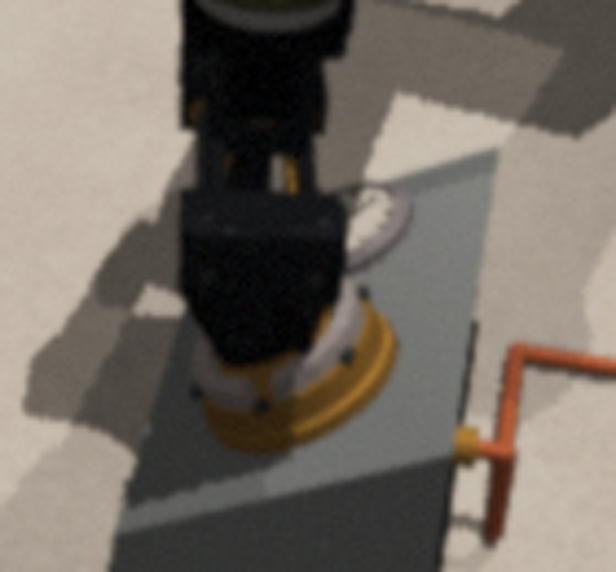

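The fingers hold the knob at 57 mm, and the lug isn't visible behind them. I'll recentre by 2 mm and make the first stroke clockwise.

```bash
python3 -m jog '[[0.0018,0.0009,0,0],[0.0018,0.0009,0,-0.08],[0.0018,0.0009,0,-0.16],[0.0018,0.0009,0,-0.24],[0.0018,0.0009,0,-0.32],[0.0018,0.0009,0,-0.4],[0.0018,0.0009,0,-0.4]]' - 10; python3 - <<'E'
from h import *
print(env.get_state()['wrist_torque'])
E
```

```text
time: 4.05
tool_pos: [607.8, 174.6, 148.7]
tcp_rot: [[-0.072, 0.997, -0.002], [0.997, 0.072, -0.001], [-0.0, -0.002, -1.0]]
ft_force: [-1.3, -2.2, 1.2]
gripper_width: 0.646
finger_force: 10.4
[-0.30697075  0.85406123  0.28468339]
```

```bash
python3 -m jog '[[0,0,0,0],[0,0,0,0],[0,0,0.05,0.1],[0,0,0.1,0.2],[0,0,0.13,0.35],[0,0,0.13,0.35],[0,0,0.13,0.35]]' 0.088; python3 - <<'E'
from h import *
snap('scene','s3.png'); print(tip('scene','lug_tip'),tip('scene','knob_top'))
s=cv2.imread('pics/s3.png');cv2.imwrite('pics/c4.png',cv2.resize(s[245:325,335:435],None,fx=6,fy=6,interpolation=cv2.INTER_CUBIC))
E
```

```text
time: 4.75
tool_pos: [608.2, 174.9, 278.5]
tcp_rot: [[-0.409, 0.913, 0.0], [0.913, 0.409, 0.0], [-0.0, 0.0, -1.0]]
ft_force: [-0.7, -0.3, -0.6]
gripper_width: 0.995
finger_force: 0.0
[(0.59, array([376.6, 287.8])), (0.46, array([377.2, 310.1]))] [(0.72, array([364.3, 266.8]))]
```

View pics/c4.png

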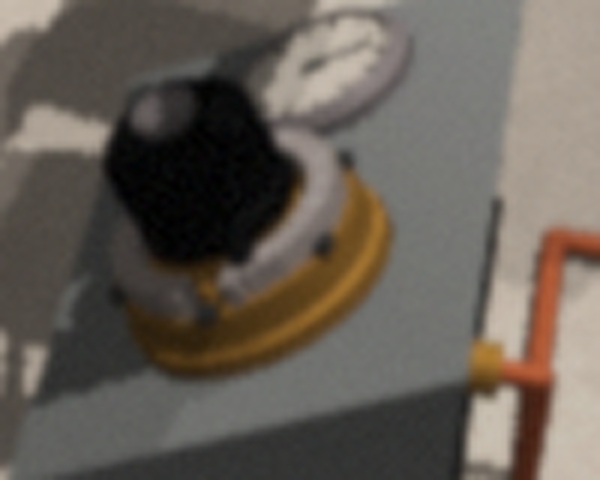

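The lug is now at (240,250) in the crop, still anticlockwise of the notch at (208,290), which puts the knob at about -0.34. I'll regrip, turn 0.24, preload along the axis and sweep.

```bash
python3 -m jog '[[0,0,-0.05,0],[0,0,-0.1,0],[0,0,-0.13,0],[0,0,-0.13,0],[0,0,-0.13,0]]' && python3 -m jog '[[0,0,0,0],[0,0,0,0],[0,0,0,0],[0,0,0,0],[0,0,0,0],[0,0,0,0]]' 0.03 12 && python3 -m jog '[[0,0,0,-0.06],[0,0,0,-0.12],[0,0,0,-0.18],[0,0,0,-0.24],[0,0,0,-0.24]]' - 20 && python3 -m jog '[[-0.0003,0.0012,-0.0021,0],[-0.0007,0.0024,-0.0043,0],[-0.0007,0.0024,-0.0043,0],[-0.0007,0.0024,-0.0043,0]]'
```

```text
time: 5.4
tool_pos: [608.4, 174.9, 149.2]
tcp_rot: [[-0.409, 0.912, -0.0], [0.912, 0.409, 0.0], [0.0, -0.0, -1.0]]
ft_force: [0.8, -0.5, 0.8]
gripper_width: 1.0
finger_force: 0.0
time: 6.0
tool_pos: [608.2, 174.7, 149.3]
tcp_rot: [[-0.41, 0.912, 0.0], [0.912, 0.41, -0.0], [-0.0, 0.0, -1.0]]
ft_force: [-2.1, -2.1, 4.0]
gripper_width: 0.642
finger_force: 12.0
time: 6.5
tool_pos: [607.4, 174.4, 148.7]
tcp_rot: [[-0.18, 0.984, -0.003], [0.984, 0.18, -0.001], [-0.001, -0.003, -1.0]]
ft_force: [-3.5, -4.1, 4.9]
gripper_width: 0.626
finger_force: 20.1
time: 6.9
tool_pos: [607.3, 175.1, 147.3]
tcp_rot: [[-0.181, 0.983, -0.0], [0.983, 0.181, -0.004], [-0.004, -0.001, -1.0]]
ft_force: [-12.2, -12.9, 22.8]
gripper_width: 0.634
finger_force: 20.1
```

```bash
python3 -m jog '[[0.0003,-0.001,0.0017,0],[0.0003,-0.001,0.0017,-0.03],[0.0003,-0.001,0.0017,-0.06],[0.0003,-0.001,0.0017,-0.09],[0.0003,-0.001,0.0017,-0.12],[0.0003,-0.001,0.0017,-0.12]]'
```

```text
time: 7.5
tool_pos: [606.8, 176.0, 146.6]
tcp_rot: [[-0.062, 0.998, -0.003], [0.998, 0.062, -0.001], [-0.001, -0.003, -1.0]]
ft_force: [-5.3, -2.9, 8.7]
gripper_width: 0.634
finger_force: 20.6
```

```bash
python3 -m jog '[[-0.0002,0.001,-0.0017,0],[-0.0004,0.0019,-0.0034,0],[-0.0004,0.0019,-0.0034,0]]'
```

```text
time: 7.8
tool_pos: [606.8, 176.5, 145.3]
tcp_rot: [[-0.062, 0.998, -0.001], [0.998, 0.062, -0.004], [-0.003, -0.002, -1.0]]
ft_force: [-12.7, -11.5, 22.5]
gripper_width: 0.633
finger_force: 20.6
```

```bash
python3 -m jog '[[0.0003,-0.001,0.0017,0],[0.0003,-0.001,0.0017,-0.03],[0.0003,-0.001,0.0017,-0.06],[0.0003,-0.001,0.0017,-0.09],[0.0003,-0.001,0.0017,-0.12],[0.0003,-0.001,0.0017,-0.12]]'; python3 - <<'E'
from h import *
print(env.get_state()['wrist_torque'])
snap('scene','s4.png'); print(tip('scene','lug_tip'),tip('scene','knob_top'))
s=cv2.imread('pics/s4.png');cv2.imwrite('pics/c5.png',cv2.resize(s[245:325,335:435],None,fx=6,fy=6,interpolation=cv2.INTER_CUBIC))
E
```

```text
time: 8.4
tool_pos: [606.6, 177.1, 144.4]
tcp_rot: [[0.058, 0.998, -0.004], [0.998, -0.058, -0.0], [-0.001, -0.004, -1.0]]
ft_force: [-4.9, -1.6, 5.3]
gripper_width: 0.642
finger_force: 21.1
[-0.21403943  1.8467722   0.52383422]
[(0.65, array([498.5, 310.5])), (0.59, array([371.2, 293.5]))] [(0.58, array([363.1, 266.1])), (0.38, array([366.4, 265.9]))]
```

View pics/c5.png

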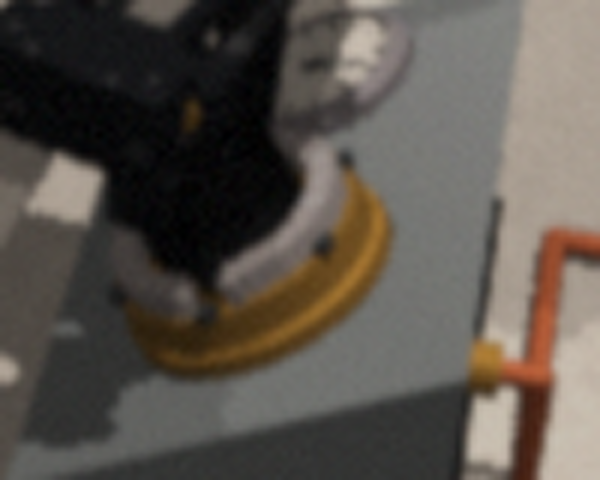

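The lug now sits dark in the notch gap at (205,278). I'll regrip aligned with the axis and push fully down.

```bash
python3 -m jog '[[0,0,0,0],[0,0,0,0],[0,0,0,0],[0.001,-0.001,0.003,0.11],[0.001,-0.001,0.003,0.22],[0.001,-0.001,0.003,0.33],[0.001,-0.001,0.003,0.33]]' 0.088 && python3 -m jog '[[0,0,0,0],[0,0,0,0],[0,0,0,0],[0,0,0,0],[0,0,0,0],[0,0,0,0]]' 0.03 20 && python3 -m jog '[[0,0,0,0],[-0.0003,0.001,-0.0017,0],[-0.0005,0.0019,-0.0034,0],[-0.0008,0.0029,-0.0052,0],[-0.0011,0.0039,-0.0069,0],[-0.0011,0.0039,-0.0069,0]]' - 40
```

```text
time: 9.25
tool_pos: [608.8, 176.2, 147.4]
tcp_rot: [[-0.27, 0.963, 0.0], [0.963, 0.27, 0.0], [0.0, 0.0, -1.0]]
ft_force: [-0.4, 0.3, 0.2]
gripper_width: 0.998
finger_force: 0.0
time: 9.85
tool_pos: [608.2, 176.0, 147.4]
tcp_rot: [[-0.268, 0.963, -0.002], [0.963, 0.268, -0.0], [-0.0, -0.002, -1.0]]
ft_force: [-4.8, -1.3, 1.9]
gripper_width: 0.633
finger_force: 20.0
time: 10.45
tool_pos: [608.1, 177.2, 145.3]
tcp_rot: [[-0.268, 0.963, 0.002], [0.963, 0.268, -0.006], [-0.006, 0.001, -1.0]]
ft_force: [-17.4, -17.4, 32.2]
gripper_width: 0.623
finger_force: 40.1
```

```bash
python3 -m jog '[[0.0006,-0.002,0.0035,0],[0.0006,-0.002,0.0035,0],[0.0006,-0.002,0.0035,0],[0.0006,-0.002,0.0535,0],[0.0006,-0.002,0.1,0],[0.0006,-0.002,0.135,0],[0.0006,-0.002,0.135,0]]' 0.088; python3 - <<'E'
from h import *
snap('scene','s5.png'); print(tip('scene','lug_tip'),tip('scene','knob_top'),tip('scene','stem_groove'))
s=cv2.imread('pics/s5.png');cv2.imwrite('pics/c6.png',cv2.resize(s[245:325,335:435],None,fx=8,fy=7.5,interpolation=cv2.INTER_CUBIC))
E
```

```text
time: 11.15
tool_pos: [609.4, 178.6, 280.5]
tcp_rot: [[-0.269, 0.963, 0.009], [0.963, 0.269, 0.001], [-0.001, 0.009, -1.0]]
ft_force: [0.5, -0.7, -1.1]
gripper_width: 1.002
finger_force: 0.0
[(0.79, array([372.1, 292.6]))] [(0.76, array([363.4, 269.1]))] [(0.95, array([364.5, 267.4]))]
```

View pics/c6.png

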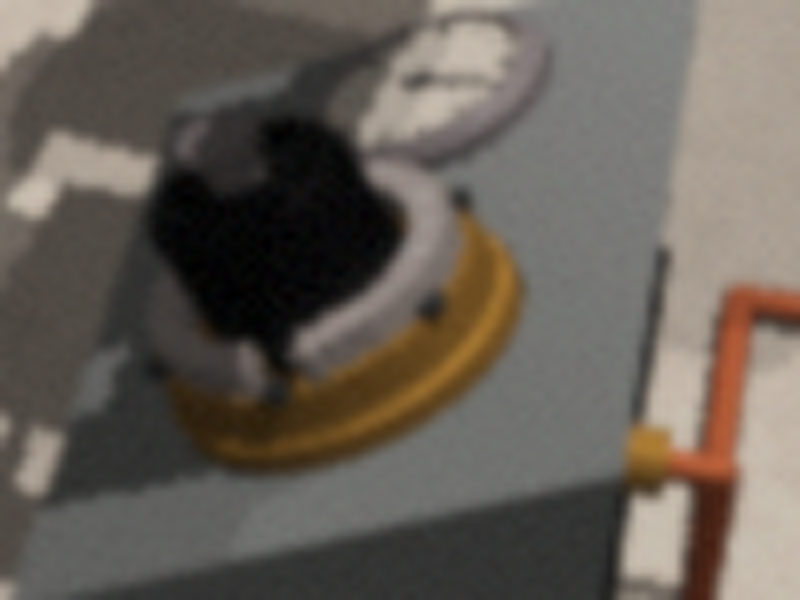

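The head now stands proud of the knob top, and the lug and the knob's skirt sit down inside the ring. I'll check that numerically while moving to the clip.

```bash
python3 -m jog '[[0.004,-0.05,0,0.1],[0.008,-0.1,0,0.2],[0.012,-0.15,0,0.3],[0.016,-0.2,0,0.4],[0.02,-0.25,0,0.5],[0.024,-0.3,0,0.581],[0.028,-0.35,0,0.581],[0.0311,-0.3996,0,0.581]]' 0.05 && python3 - <<'E'
from h import *
from fit import *
p=np.load('p.npy')
for z in(66,69,76,82): print(z,(proj('scene',gp(0,p,'r',(0,0,z)))+p[7:9]).round(1))
P=[0,-38,36]
for z in (26,36): print('lug',z,(proj('scene',gp(0,p,'r',(0,-38,z)))+p[7:9]).round(1))
snap('top','t5.png'); 
t=cv2.imread('pics/t5.png');cv2.imwrite('pics/c7.png',cv2.resize(t[165:295,190:300],None,fx=4.5,fy=4.5,interpolation=cv2.INTER_CUBIC))
print(tip('top','knob_top'),tip('top','lug_tip'),tip('top','clip'))
for z in(66,76): print(z,(proj('top',gp(0,p,'r',(0,0,z)))+p[5:7]).round(1))
for z in (26,36): print('lug',z,(proj('top',gp(0,p,'r',(0,-38,z)))+p[5:7]).round(1))
print(env.get_state()['tool_pos'])
E
```

```text
time: 12.15
tool_pos: [638.9, -222.6, 273.7]
tcp_rot: [[-0.753, 0.658, -0.002], [0.658, 0.753, 0.001], [0.003, -0.0, -1.0]]
ft_force: [1.3, 0.7, 0.9]
gripper_width: 0.567
finger_force: 0.0
66 [367.3 268.1]
69 [366.7 267. ]
76 [365.1 264.5]
82 [363.8 262.2]
lug 26 [372.7 294.3]
lug 36 [370.5 290.6]
[(0.74, array([253. , 200.2]))] [(0.74, array([237.9, 189.5]))] [(0.73, array([340.3, 204.6])), (0.55, array([409.1, 217.2]))]
66 [253.  200.8]
76 [254.8 199.7]
lug 26 [242.2 188.9]
lug 36 [243.9 187.7]
[ 638.90878113 -221.31069678  273.51821782]
```

View pics/c7.png

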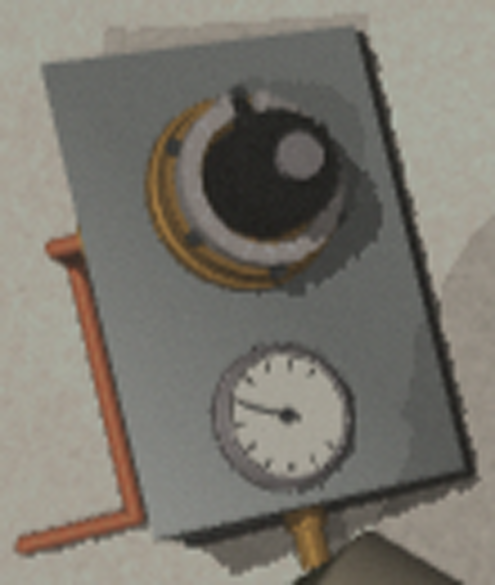

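The lug is seated in the notch in both views, so the knob is locked down. Next I'll pick up the clip.

```bash
python3 -m jog '[[0.0015,0,-0.05,0],[0.0015,0,-0.1,0],[0.0015,0,-0.15,0],[0.0015,0,-0.19,0],[0.0015,0,-0.22,0],[0.0015,0,-0.235,0],[0.0015,0,-0.242,0],[0.0015,0,-0.242,0]]' && python3 -m jog '[[0,0,0,0],[0,0,0,0]]'
```

```text
time: 13.15
tool_pos: [641.0, -220.1, 33.8]
tcp_rot: [[-0.754, 0.657, 0.0], [0.657, 0.754, -0.0], [-0.0, 0.0, -1.0]]
ft_force: [0.4, -0.8, -0.6]
gripper_width: 0.567
finger_force: 0.0
time: 13.35
tool_pos: [641.4, -221.0, 35.1]
tcp_rot: [[-0.753, 0.658, 0.002], [0.658, 0.753, -0.001], [-0.002, 0.001, -1.0]]
ft_force: [0.4, 0.7, -0.0]
gripper_width: 0.567
finger_force: 0.0
```

```bash
python3 -m jog '[[0,0,-0.0055,0],[0,0,-0.0055,0],[0,0,-0.0055,0]]' && python3 -m jog '[[0,0,0,0],[0,0,0,0],[0,0,0,0],[0,0,0,0],[0,0,0,0]]' 0 5
```

```text
time: 13.65
tool_pos: [640.7, -220.8, 28.0]
tcp_rot: [[-0.753, 0.658, -0.0], [0.658, 0.753, 0.0], [0.0, -0.0, -1.0]]
ft_force: [0.1, 0.3, 0.7]
gripper_width: 0.565
finger_force: 0.0
time: 14.15
tool_pos: [640.7, -220.8, 28.0]
tcp_rot: [[-0.753, 0.658, -0.0], [0.658, 0.753, -0.0], [0.0, -0.0, -1.0]]
ft_force: [0.6, 0.1, 0.0]
gripper_width: 0.158
finger_force: 5.0
```

The clip is gripped at 13.9 mm. The tool only yaws, so I'll press the clip lightly against the 30° gauge glass to pitch it in the grip. First I'll lift and carry it.

```bash
python3 -m jog '[[0,0,0,0],[0,0,0.03,0],[0,0,0.07,0],[0,0,0.12,0],[0,0,0.17,0],[0,0,0.17,0]]' - 20 && python3 -m jog '[[-0.018,0.042,0,-0.08],[-0.036,0.084,0,-0.16],[-0.054,0.126,0,-0.24],[-0.073,0.168,0,-0.32],[-0.091,0.21,0,-0.4],[-0.11,0.252,0,-0.48],[-0.13,0.3,0,-0.581],[-0.1531,0.3509,0,-0.581]]' && python3 -m jog '[[0,0,0,0],[0,0,0,0]]' && python3 - <<'E'
from h import *
snap('scene','s8.png'); print(tip('scene','clip'),tip('scene','clip_bore'))
E
```

```text
time: 14.75
tool_pos: [642.6, -221.7, 206.0]
tcp_rot: [[-0.753, 0.658, 0.011], [0.658, 0.753, -0.006], [-0.013, 0.003, -1.0]]
ft_force: [1.1, -0.6, -0.5]
gripper_width: 0.153
finger_force: 20.0
time: 15.55
tool_pos: [489.6, 124.5, 197.4]
tcp_rot: [[-0.265, 0.964, -0.001], [0.964, 0.265, 0.0], [0.0, -0.001, -1.0]]
ft_force: [1.0, 0.5, -0.9]
gripper_width: 0.157
finger_force: 20.0
time: 15.75
tool_pos: [490.5, 123.5, 197.7]
tcp_rot: [[-0.271, 0.963, -0.0], [0.963, 0.271, -0.0], [-0.0, -0.0, -1.0]]
ft_force: [-0.5, 0.0, -0.9]
gripper_width: 0.161
finger_force: 20.0
[(0.9, array([238.6, 235.4])), (0.73, array([397. , 221.6])), (0.69, array([284.3, 293.9]))] [(0.84, array([283., 291.])), (0.79, array([239.1, 237.4])), (0.73, array([396.4, 223.9]))]
```

```bash
python3 -m jog '[[-0.0029,0.0066,-0.02,0],[-0.0029,0.0066,-0.045,0],[-0.0029,0.0066,-0.05,0],[-0.0029,0.0066,-0.05,0],[-0.0029,0.0066,-0.05,0]]' && python3 -m jog '[[0,0,-0.005,0],[0,0,-0.01,0],[0,0,-0.015,0],[0,0,-0.02,0],[0,0,-0.02,0]]' - 5 && python3 - <<'E'
from h import *
p=np.load('p.npy')
for L in(52,58,64): print(L,(proj('scene',(490.5-.271*L,123.5+.963*L,172.7))+p[7:9]).round(1))
print(env.get_state()['wrist_torque'])
E
```

```text
time: 16.4
tool_pos: [488.7, 129.1, 149.0]
tcp_rot: [[-0.268, 0.963, 0.001], [0.963, 0.268, 0.0], [-0.0, 0.001, -1.0]]
ft_force: [-0.6, -0.6, -0.3]
gripper_width: 0.159
finger_force: 20.0
time: 16.9
tool_pos: [487.7, 129.6, 127.4]
tcp_rot: [[-0.269, 0.963, -0.001], [0.963, 0.269, 0.0], [0.0, -0.001, -1.0]]
ft_force: [0.3, -0.1, 0.3]
gripper_width: 0.157
finger_force: 5.0
52 [393.4 225.7]
58 [396.1 226.1]
64 [398.8 226.5]
[-0.16942602  0.04623599  0.02666354]
```

```bash
python3 -m jog '[[0,0,-0.004,0],[0,0,-0.008,0],[0,0,-0.012,0],[0,0,-0.015,0],[0,0,-0.015,0]]' && python3 - <<'E'
from h import *
print(env.get_state()['wrist_torque'])
snap('scene','s9.png'); print(tip('scene','clip'),tip('scene','clip_bore'))
p=np.load('p.npy');T=env.get_state()['tool_pos']
for a in(0,15,30):
    r=np.radians(a);q=58*np.cos(r)-25*-np.sin(r)*0; 
    f=58*np.cos(r)+25*np.sin(r); u=58*np.sin(r)-25*np.cos(r)
    print(a,(proj('scene',(T[0]-.269*f,T[1]+.963*f,T[2]+u))+p[7:9]).round(1))
E
```

```text
time: 17.4
tool_pos: [487.8, 129.6, 112.6]
tcp_rot: [[-0.269, 0.963, -0.001], [0.963, 0.269, -0.0], [0.0, -0.001, -1.0]]
ft_force: [-0.3, 0.3, -1.2]
gripper_width: 0.159
finger_force: 5.6
[-0.06314596  0.01675866 -0.02899303]
[(0.96, array([285.1, 294.1])), (0.85, array([240.7, 236.3])), (0.53, array([396.3, 248.3]))] [(0.78, array([238.6, 237.2])), (0.63, array([281.6, 288.4])), (0.58, array([395.1, 247.6]))]
0 [395.6 256.9]
15 [398.2 251.7]
30 [399.  245.8]
```

```bash
python3 -m jog '[[0,0,-0.002,0],[0,0,-0.004,0],[0,0,-0.006,0],[0,0,-0.006,0]]' && python3 -m jog '[[0,0,-0.0015,0],[0,0,-0.0015,0]]' && python3 -c "
from h import *
print(env.get_state()['wrist_torque'])"
```

```text
time: 17.95
tool_pos: [487.9, 129.6, 106.8]
tcp_rot: [[-0.269, 0.963, -0.0], [0.963, 0.269, -0.0], [0.0, -0.0, -1.0]]
ft_force: [1.0, 0.3, 0.1]
gripper_width: 0.158
finger_force: 6.2
time: 18.15
tool_pos: [488.0, 129.6, 105.4]
tcp_rot: [[-0.269, 0.963, -0.0], [0.963, 0.269, 0.0], [0.0, -0.0, -1.0]]
ft_force: [0.6, -0.7, 0.6]
gripper_width: 0.158
finger_force: 6.2
[-0.0177379   0.01006619 -0.03164562]
```

```bash
for i in 1 2 3; do python3 -m jog '[[0,0,-0.001,0],[0,0,-0.0015,0],[0,0,-0.0015,0]]' | grep -E 'pos|ft|finger'; python3 -c "
from h import *
print(env.get_state()['wrist_torque'].round(3))"; done
```

```text
tool_pos: [487.9, 129.6, 104.0]
ft_force: [0.4, 0.5, -0.0]
finger_force: 6.3
[0.051 0.011 0.005]
tool_pos: [488.1, 129.5, 102.9]
ft_force: [-1.0, -0.8, 4.4]
finger_force: 6.8
[-0.158  0.255  0.014]
tool_pos: [488.2, 129.3, 102.1]
ft_force: [-4.5, -3.6, 13.6]
finger_force: 9.9
[-0.289  0.74   0.013]
```

The force rose at about z=103, so the clip should be flush on the gauge. I'll tighten the grip, lift, and go above the pre-insert pose.

```bash
python3 -m jog '[[0,0,0.0012,0],[0,0,0.0012,0],[0,0,0.0012,0],[0,0,0.0012,0]]' - 60 && python3 -c "
from h import *
print(env.get_state()['wrist_torque'].round(3))" && python3 -m jog '[[0,0,0.03,0],[0,0,0.06,0],[0.04,-0.015,0.06,0],[0.08,-0.03,0.06,0],[0.12,-0.045,0.06,0],[0.148,-0.0537,0.06,0],[0.148,-0.0537,0.06,0]]' && python3 -m jog '[[0,0,0,0],[0,0,0,0]]' && python3 - <<'E'
from h import *
im=snap('scene','s10.png'); print(tip('scene','clip'),tip('scene','clip_bore'),tip('scene','stem_groove'))
a=cv2.cvtColor(im,4)[205:305,310:430]; cv2.imwrite('pics/c8.png',cv2.resize(a,None,fx=6,fy=6,interpolation=cv2.INTER_CUBIC))
E
```

```text
time: 19.45
tool_pos: [488.1, 129.5, 102.4]
tcp_rot: [[-0.269, 0.963, 0.0], [0.963, 0.269, -0.0], [-0.0, 0.0, -1.0]]
ft_force: [-1.3, -1.5, 4.8]
gripper_width: 0.156
finger_force: 65.0
[-0.215  0.249  0.012]
time: 20.15
tool_pos: [637.9, 74.4, 160.6]
tcp_rot: [[-0.267, 0.964, -0.0], [0.964, 0.267, -0.0], [0.0, -0.0, -1.0]]
ft_force: [-0.2, -0.0, -0.4]
gripper_width: 0.153
finger_force: 64.8
time: 20.35
tool_pos: [635.0, 76.5, 161.9]
tcp_rot: [[-0.269, 0.963, -0.001], [0.963, 0.269, 0.0], [0.001, -0.001, -1.0]]
ft_force: [-0.2, 0.4, -1.2]
gripper_width: 0.151
finger_force: 64.8
[(0.97, array([237.9, 237. ])), (0.75, array([348.3, 255.5]))] [(0.95, array([281.5, 289.6])), (0.56, array([237.6, 237.9])), (0.54, array([343.6, 254.2]))] [(0.88, array([368.2, 265. ]))]
```

View pics/c8.png

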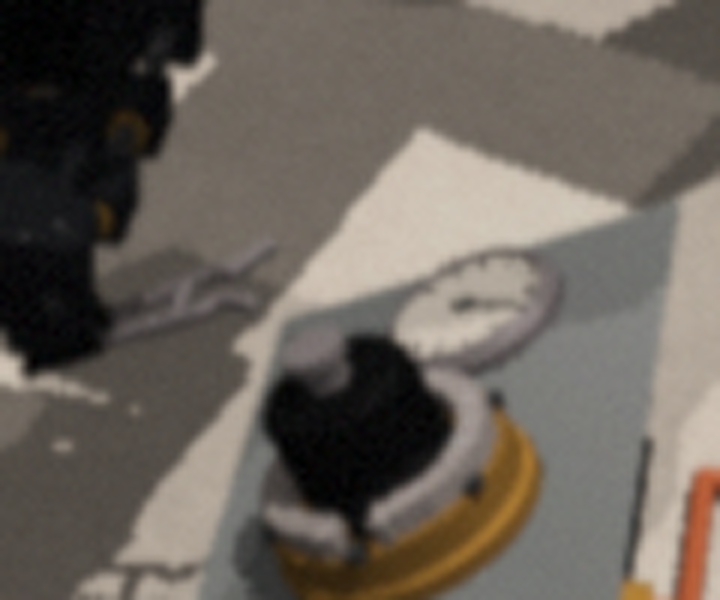

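```bash
python3 - <<'E'
from h import *
from scipy.optimize import least_squares
p=np.load('p.npy');S=env.get_state();T=S['tool_pos'];X=S['tcp_rot'][:,0];Y=np.cross([0,0,1],X)
def pt(c,a,x0,h,yy=0):
    v=np.array(c,float)-[x0,0,h]; r=np.radians(a)
    f=v[0]*np.cos(r)-v[2]*np.sin(r); u=v[0]*np.sin(r)+v[2]*np.cos(r)
    return T+X*f+Y*(v[1]+yy)+[0,0,u]
cs=[(22,16,3),(22,-16,3),(-11.5,0,3)];ob=[(355.3,245.8),(351.7,255.5),(340.8,254.5)]
for a in(20,25,30,35): print(a,[(proj('scene',pt(c,a,-58,28))+p[7:9]).round(1).tolist() for c in cs])
f=lambda q:np.r_[np.ravel([proj('scene',pt(c,q[0],q[1],q[2]))+p[7:9]-o for c,o in zip(cs,ob)]),(q[1]+58)/4,(q[2]-28)/2]
s=least_squares(f,[30,-58,28]);print(s.x.round(2),s.fun.round(1))
print(T)
E
```

```text
20 [[360.3, 253.6], [357.3, 262.8], [343.6, 260.2]]
25 [[360.2, 250.7], [357.2, 259.9], [343.9, 258.5]]
30 [[359.7, 247.8], [356.7, 257.0], [344.0, 256.7]]
35 [[359.0, 244.9], [356.0, 254.0], [343.9, 254.9]]
[ 35.08 -50.7   26.75] [ 0.4 -0.2  0.9 -0.8 -0.1  1.1  1.8 -0.6]
[635.5422002   76.27068344 162.57842599]
```

The image slope between bridge and tips matches a 30° pitch: observed ratio 0.303, predicted 0.303. I'll lower to the pre-insert pose and start in along the slope.

```bash
python3 -m jog '[[0,-0.0004,-0.03,0],[0,-0.0004,-0.047,0],[0,-0.0004,-0.047,0],[0,-0.0004,-0.047,0]]' && python3 - <<'E'
from h import *
snap('scene','s11.png');snap('top','t11.png')
for c in('scene','top'): print(tip(c,'clip_bore',4),tip(c,'stem_groove'))
p=np.load('p.npy');from fit import *
T=env.get_state()['tool_pos'];o,C,O,R=frames(p);b=T+R@[58,0,-25];print(T,(R.T@(b-O)).round(1))
for c,k in(('scene',7),('top',5)): print((proj(c,b)+p[k:k+2]).round(1),(proj(c,gp(0,p,'r',(0,0,69)))+p[k:k+2]).round(1))
E
```

```text
time: 20.95
tool_pos: [636.1, 75.6, 116.0]
tcp_rot: [[-0.269, 0.963, 0.001], [0.963, 0.269, -0.0], [-0.0, 0.001, -1.0]]
ft_force: [0.3, -0.6, -1.2]
gripper_width: 0.153
finger_force: 64.8
[(0.94, array([280.5, 291.3])), (0.64, array([239.5, 236.5])), (0.54, array([344.5, 270.2])), (0.47, array([215.5, 197.4]))] [(0.79, array([366.7, 267.1])), (0.5, array([220. , 197.5]))]
[(0.98, array([436.5, 255.4])), (0.64, array([339.7, 205.8])), (0.59, array([256.1, 199.1])), (0.51, array([274.8, 197.2]))] [(0.79, array([256.4, 198.6]))]
[636.22300635  75.46143817 115.95651359] [-45.2  -1.4  68.9]
[347.5 273. ] [366.7 267. ]
[271.9 197.1] [253.6 200.5]
```

```bash
python3 -m jog '[[-0.0023,0.0083,0.0055,0],[-0.0047,0.0167,0.0105,0],[-0.0058,0.0209,0.013,0],[-0.0058,0.0209,0.013,0]]' && for i in 1 2; do python3 -m jog '[[-0.0012,0.0042,0.0025,0],[-0.0023,0.0083,0.005,0],[-0.0023,0.0083,0.005,0]]'; python3 -c "
from h import *
print(env.get_state()['wrist_torque'].round(3))";  done
```

```text
time: 21.65
tool_pos: [630.1, 97.4, 128.9]
tcp_rot: [[-0.27, 0.963, 0.001], [0.963, 0.27, 0.0], [-0.0, 0.001, -1.0]]
ft_force: [-0.1, -0.3, -0.0]
gripper_width: 0.151
finger_force: 64.8
time: 21.95
tool_pos: [627.6, 105.1, 133.0]
tcp_rot: [[-0.269, 0.963, -0.001], [0.963, 0.269, 0.0], [0.0, -0.001, -1.0]]
ft_force: [0.5, 0.8, -5.0]
gripper_width: 0.15
finger_force: 64.6
[-0.13  -0.017 -0.059]
time: 22.25
tool_pos: [625.2, 113.9, 138.2]
tcp_rot: [[-0.269, 0.963, -0.001], [0.963, 0.269, 0.001], [0.002, -0.0, -1.0]]
ft_force: [-0.6, 3.7, -4.5]
gripper_width: 0.158
finger_force: 64.6
[0.226 0.083 0.014]
```

```bash
python3 -m jog '[[-0.0001,0.0005,-0.0009,0],[-0.0001,0.0005,-0.0009,0]]' | grep -E "pos|ft"; for i in 1 2 3; do python3 -m jog '[[-0.0006,0.0021,0.0012,0],[-0.0009,0.0033,0.002,0],[-0.0009,0.0033,0.002,0]]'|grep -E "time|pos|ft|wid"; python3 -c "
from h import *
print(env.get_state()['wrist_torque'].round(3))";  done
```

```text
tool_pos: [625.4, 114.1, 137.7]
ft_force: [-2.1, 4.9, 0.0]
time: 22.75
tool_pos: [624.7, 116.2, 139.3]
ft_force: [1.1, -2.6, -3.8]
gripper_width: 0.149
[-0.557 -0.122  0.017]
time: 23.05
tool_pos: [624.4, 116.7, 140.2]
ft_force: [6.3, -15.7, -11.5]
gripper_width: 0.149
[-2.946 -0.991 -0.102]
time: 23.35
tool_pos: [624.1, 117.0, 141.0]
ft_force: [11.0, -30.0, -19.8]
gripper_width: 0.156
[-5.334 -1.938 -0.142]
```

Force went from a pull-in to a hard stop, so the clip looks home. I'll relieve the load and check before letting go.

```bash
python3 -m jog '[[0.0009,-0.0033,-0.002,0],[0.0014,-0.005,-0.003,0],[0.0014,-0.005,-0.003,0]]'|grep -E "time|pos|ft|wid"; python3 - <<'E'
from h import *
from fit import *
p=np.load('p.npy');S=env.get_state();T=S['tool_pos'];o,C,O,R=frames(p)
print(S['wrist_torque'].round(2),(R.T@(T+R@[58,0,-25]-O)).round(1))
for c,k in(('scene',7),('top',5)):
    snap(c,c+'12.png'); print(tip(c,'clip_bore',4),tip(c,'stem_groove'),(proj(c,gp(0,p,'r',(0,0,69)))+p[k:k+2]).round(1))
E
```

```text
time: 23.65
tool_pos: [624.6, 116.5, 139.7]
ft_force: [3.2, -8.7, -7.4]
gripper_width: 0.151
[-1.64 -0.5  -0.  ] [ 3.5 -1.2 68.2]
[(0.78, array([236.1, 238.2])), (0.75, array([282.1, 290.8])), (0.46, array([364.7, 264. ]))] [(0.72, array([365.4, 268.5]))] [366.7 267. ]
[(0.63, array([436.8, 257.6])), (0.56, array([340.4, 201.2])), (0.37, array([249.1, 199. ]))] [(0.49, array([256.7, 198.4]))] [253.6 200.5]
```

```bash
for i in 1 2; do python3 -m jog '[[0.0004,-0.0013,-0.0008,0],[0.0004,-0.0013,-0.0008,0],[0.0004,-0.0013,-0.0008,0]]'|grep -E "time|pos|ft|wid"; python3 -c "
from h import *
print(env.get_state()['wrist_torque'].round(3))"; done
```

```text
time: 24.25
tool_pos: [624.7, 116.4, 139.4]
ft_force: [1.5, -5.8, -5.3]
gripper_width: 0.15
[-1.086 -0.225  0.014]
time: 24.55
tool_pos: [625.0, 116.1, 138.9]
ft_force: [0.3, -0.3, -1.0]
gripper_width: 0.155
[-0.172  0.021  0.008]
```

Load is near zero. Releasing and retreating straight up.

```bash
python3 -m jog '[[0,0,0,0],[0,0,0,0],[0,0,0,0],[0,0,0.01,0],[0,-0.01,0.05,0],[0,-0.05,0.09,0],[0,-0.1,0.13,0],[0,-0.15,0.15,0]]' 0.04; python3 - <<'E'
from h import *
from fit import *
p=np.load('p.npy')
for c,k in(('scene',7),('top',5)):
    snap(c,c+'13.png'); print(tip(c,'clip_bore',4),tip(c,'clip',4),tip(c,'stem_groove'),tip(c,'lug_tip'))
    for P in((0,0,69),(-58,0,80),(23,0,69)): print((proj(c,gp(0,p,'r',P))+p[k:k+2]).round(1))
s=cv2.imread('pics/scene13.png')[235:305,325:405];t=cv2.imread('pics/top13.png')[170:240,220:300]
cv2.imwrite('pics/c9.png',cv2.resize(np.hstack([s,t]),None,fx=5,fy=5,interpolation=cv2.INTER_CUBIC))
E
```

```text
time: 25.35
tool_pos: [625.0, -13.7, 281.7]
tcp_rot: [[-0.27, 0.963, 0.004], [0.963, 0.27, -0.001], [-0.002, 0.003, -1.0]]
ft_force: [1.5, -0.4, 0.6]
gripper_width: 0.453
finger_force: 0.0
[(0.91, array([363.8, 262.7])), (0.91, array([236.6, 237.7])), (0.66, array([280.6, 291.3]))] [(0.92, array([241.3, 237.5])), (0.84, array([364.4, 269.5])), (0.65, array([285.7, 292.3]))] [(0.84, array([365.7, 267.6])), (0.16, array([365.1, 264.8]))] [(0.69, array([372.7, 294.2])), (0.33, array([377.6, 293.8]))]
[366.7 267. ]
[340.  270.1]
[376.6 264.2]
[(0.58, array([256.6, 201. ])), (0.57, array([435.7, 256.6])), (0.42, array([339.5, 204.3]))] [(0.87, array([434.2, 258.3])), (0.53, array([256.2, 199.5])), (0.51, array([337.4, 202.2]))] [(0.82, array([256.3, 200.2]))] [(0.79, array([240.6, 188.4])), (0.48, array([256.3, 198. ]))]
[253.6 200.5]
[279.2 195.7]
[243.9 201.9]
```

View pics/c9.png

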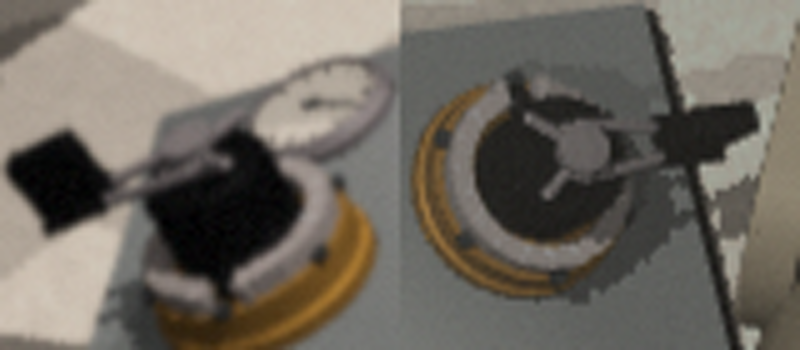

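The picture shows the clip under the stem's head at right-panel (582,150), with both tips past it at (525,118) and (548,195). The lug is still in the notch at (515,85). Handing in.

```bash
python3 -c "
from workcell import env
print(env.finish_job())"
```

```text
the job is handed in; nothing more can be done
None
```

The job is handed in, with no verdict returned: the knob is turned and locked down with its lug in the notch, the clip is snapped onto the stem's neck and released, and the bystanders were not touched, at about 25 s of the 58 s allowed.

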